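# Load the hinged drilling jig, pin it and hold it shut

### The job

The two dark wooden knob blanks in the tray are about to be drilled: stand one in each bore of the hinged drilling jig, right down on the bottom, then swing the plywood leaf over onto them. Take the red-knobbed locating pin from the drill-bit block and push it down through the hole in the leaf into the hole in the jig's base, and keep pressing on the pin firmly enough that its collar holds the leaf fully shut against the sprung pads. Finish like that, still holding the pin down without letting go, and leave the other things on the bench where they are.

Things in the scene. Friction and masses are not known exactly. Their poses are not given: they have to be found in the camera images.
- blank_a_mid (a point): first knob blank: upright dark wooden cylinder, 36 mm diameter, 45 mm long, both ends bevelled, standing in the tray; this point is its centre, z along its axis
- blank_b_mid (a point): second knob blank, same as the first; either blank fits either bore
- tray: shallow plywood tray 110 x 140 mm, fixed; floor 6 mm above the bench, rim 12 mm; the blanks stand on its floor 60 to 90 mm apart along its y. Origin: centre of its underside
- jig: shop-made wooden drilling jig, screwed to the bench; origin: centre of its underside. Its x points from the front rail to the hinge, its y runs along the hinge. Baseboard 190 (x) x 220 (y) x 12 mm; on it a 190 mm wide block with two bores, top 52 mm above the bench; back rail under the hinge (x 50 to 75 mm) and front rail (x -75 to -42 mm), both 80 mm above the bench
- bore_a (a point): centre of the mouth of one bore, 52 mm above the bench; bore 38 mm across, 25 mm deep, so a seated blank stands 20 mm proud, its centre 2.5 mm below this point. Bores are 84 mm apart along the jig's y; point axes as the jig's
- bore_b (a point): centre of the mouth of the other bore, same sizes
- pin_hole (a point): centre of the mouth of the pin hole in the top of the jig's front rail, 80 mm above the bench; hole 11.6 mm across, 42 mm deep. With the leaf shut, the leaf's own 12.6 mm pin hole lies right over it and the leaf's upper face is 12 mm above this point
- leaf_hinge (a point): middle of the leaf's hinge axis, 80 mm above the bench; the axis runs along the jig's y. The hinge is stiff: the leaf stays where it is put near upright, but once leaned more than about 0.45 rad past upright towards shut it sinks down onto the blanks by itself within a second or two
- leaf (a joint): angle of the plywood leaf (147 mm from hinge to front edge, 190 mm wide, 12 mm thick, 0.29 kg): 0 fully shut, level on the front rail; pi/2 upright; opens to a stop at 1.95, near which it starts. Two sprung rubber pads under it (6 mm of squeeze) rest on seated blanks and hold it about 0.08 rad (11 mm at the front edge) open; shutting it fully takes about 7 N down at the pin hole
- leaf_edge (a point): middle of the leaf's front edge on its outer face (on top when shut), 147 mm from the hinge axis. Two brass drill bushes stand 4 mm above that face, 68 mm from the hinge, 42 mm either side of the middle; the pin hole is in the middle, 16 mm from this edge
- pin_knob (a point): locating pin: red knob 22 mm diameter, 34 mm tall; below it a steel collar 26 mm across, 5 mm thick, then a shank 10 mm diameter, 45 mm long, with tapered nose. Point: centre of the knob, 22 mm above the collar's underside, 67 mm above the tip; z up the pin. Home with the leaf shut it is 34 mm above pin_hole. It starts upright in the bit block, shank in a loose hole, collar on the block
- bit_block: wooden block 60 x 150 x 55 mm (x, y, z), fixed, origin centre of its underside; the pin stands in it 50 mm from the middle towards its -y end; drill bits stand up to 38 mm above its top from 12 to 64 mm on the +y side
- tape_measure: yellow tape measure lying flat, 75 x 65 x 36 mm; leave it alone. Origin: about its middle, underside
- glue: white glue bottle with blue label and orange nozzle, standing, 60 mm across, 185 mm tall; leave it alone. Origin: on its axis, underside
- screwdriver: red-handled screwdriver lying on the bench, 200 mm long; leave it alone. Origin: about its middle, underside
- square: combination square lying flat, 300 mm steel blade, blue head 110 mm long, 18 mm thick; leave it alone. Origin: about its middle, underside
- hammer: hammer lying on the bench, wooden handle, 260 mm long; leave it alone. Origin: about its middle, underside
- screw_jar: amber glass jar with steel cap, 70 mm across, 85 mm tall; leave it alone. Origin: on its axis, underside
- drill: lime-green cordless drill standing on its battery, 190 mm long, 206 mm tall, 1.5 kg; leave it alone. Origin: about its middle, underside
Mind the look-alikes: they are no part of the job. Leave any turquoise look-alike of the part that bears blank_b_mid alone. Leave any orange look-alike of the part that bears blank_a_mid alone.

How it is judged:
On the way, in this order (a step that is already met when the one before it is completed fails the run):
1. both blanks stand fully down in the bores, one in each, with the leaf still open ((((horizontal distance between blank_a_mid and bore_a below 0.005 m and z of blank_a_mid in the frame of bore_a below 0.001 m and angle between blank_a_mid's own z axis and vertical below 0.15 rad) and (horizontal distance between blank_b_mid and bore_b below 0.005 m and z of blank_b_mid in the frame of bore_b below 0.001 m and angle between blank_b_mid's own z axis and vertical below 0.15 rad)) or ((horizontal distance between blank_a_mid and bore_b below 0.005 m and z of blank_a_mid in the frame of bore_b below 0.001 m and angle between blank_a_mid's own z axis and vertical below 0.15 rad) and (horizontal distance between blank_b_mid and bore_a below 0.005 m and z of blank_b_mid in the frame of bore_a below 0.001 m and angle between blank_b_mid's own z axis and vertical below 0.15 rad))) and value of joint leaf above 1.2 rad), for 0.2 s.
2. the leaf is swung over onto the blanks (under 0.15 rad) ((((horizontal distance between blank_a_mid and bore_a below 0.005 m and z of blank_a_mid in the frame of bore_a below 0.001 m and angle between blank_a_mid's own z axis and vertical below 0.15 rad) and (horizontal distance between blank_b_mid and bore_b below 0.005 m and z of blank_b_mid in the frame of bore_b below 0.001 m and angle between blank_b_mid's own z axis and vertical below 0.15 rad)) or ((horizontal distance between blank_a_mid and bore_b below 0.005 m and z of blank_a_mid in the frame of bore_b below 0.001 m and angle between blank_a_mid's own z axis and vertical below 0.15 rad) and (horizontal distance between blank_b_mid and bore_a below 0.005 m and z of blank_b_mid in the frame of bore_a below 0.001 m and angle between blank_b_mid's own z axis and vertical below 0.15 rad))) and value of joint leaf below 0.15 rad), for 0.3 s.
3. the pin stands through the leaf in the base hole, at least half of its way in (horizontal distance between pin_knob and pin_hole below 0.006 m and z of pin_knob in the frame of pin_hole below 0.054 m and value of joint leaf below 0.15 rad), for 0.1 s.
At the end, for the whole second after the job is handed in: a blank is fully down (3.5 mm) in each bore; the leaf is fully shut (under 0.02 rad); the pin is upright through both holes and home (3 mm); the gripper is still on the pin (over 2 N) and its collar presses the leaf with over 3 N, all through the last second ((((horizontal distance between blank_a_mid and bore_a below 0.005 m and z of blank_a_mid in the frame of bore_a below 0.001 m and angle between blank_a_mid's own z axis and vertical below 0.15 rad) and (horizontal distance between blank_b_mid and bore_b below 0.005 m and z of blank_b_mid in the frame of bore_b below 0.001 m and angle between blank_b_mid's own z axis and vertical below 0.15 rad)) or ((horizontal distance between blank_a_mid and bore_b below 0.005 m and z of blank_a_mid in the frame of bore_b below 0.001 m and angle between blank_a_mid's own z axis and vertical below 0.15 rad) and (horizontal distance between blank_b_mid and bore_a below 0.005 m and z of blank_b_mid in the frame of bore_a below 0.001 m and angle between blank_b_mid's own z axis and vertical below 0.15 rad))) and value of joint leaf below 0.02 rad and horizontal distance between pin_knob and pin_hole below 0.006 m and z of pin_knob in the frame of pin_hole below 0.037 m and angle between pin_knob's own z axis and vertical below 0.1 rad and contact force between pin and leaf above 3 N and contact force between the fingers and pin above 2 N); the arm keeps its last pose, push and grip.
It fails at once if another thing on the bench is shifted by more than 30 mm (distance of any of tape_measure, glue, screwdriver, square, hammer, screw_jar, drill from where it was at the start of the episode above 0.03 m).
It also fails if it takes over 72 s, if anything falls off the work surface, if the arm or the gripper's body presses on something with over 40 N, if the wrist force passes 120 N, or if a joint passes its speed limit or range.

### The arm

A 7-joint arm with a two-finger parallel gripper is mounted at the origin on the work surface. World frame = base frame: x ahead of the robot, y to its left, z up, the work surface at z = 0. Lengths are in m, angles in rad, forces in N, time in s.
With the tool pointing down it reaches from about 0.425 to 0.875 m from the base axis. Payload 4.7 kg.
Tool frame: the origin (TCP) lies between the finger pads; the fingertips stand 14 mm ahead of it and the grasp point (between the pads) lies 5 mm behind it; z points along the fingers, y is the line along which they close (so a half turn about z gives the same grasp; the last joint's range is limited). The gripper opens to 87 mm and grips with 3 to 60 N. Pads are 19 mm wide; open, the fingers measure 117 mm over their backs; the gripper's body (75 mm by 190 mm) begins 51 mm behind the grasp point.
Start: joints at [-1.201, 0.321, -0.07, 1.45, 0.023, 1.371, -0.057], TCP at [0.226, 0.609, 0.237] pointing down, gripper open.
Joint ranges: [-2.86, 2.86], [-0.3, 2.09], [-1.38, 1.24], [0.06, 2.45], [-1.56, 4.7], [0.09, 2.05], [-2.69, 2.69]. Speed limits (rad/s): [2.57, 2.57, 3.14, 3.14, 3.14, 3.14, 3.14].

### API

Orientations are given as a rotation vector (axis times angle).
In Python, from bench import ctrl gives the robot as it stands.
- The arm moves only by the tool step_arm, never from a script. Its argument "commands" is a list of rows, each an object with "travel": the shift along the tool's x, y, z in m, a list of three; "turn": the turn, a rotation vector about the tool's x, y, z in degrees, a list of three. A call has 1 to 5 rows; each row is the pose to reach, as a shift and turn from the pose commanded when the call began, along the tool's axes at that moment; what a row does not reach only later rows make up. A row lasts 1/10 s, in which the tool goes at most 50 mm and 8.59 degrees, less where a joint would pass 70% of its speed; a pose out of reach is approached as far as the arm can. A call with a gripper value outside its range is refused whole. "gripper" is the opening, from 0 (shut) to 1 (fully open), set as the call begins (left out, the last holds). The fingers move at their own pace and stop on an object; "force" is the grip in N (left out, the last holds). Time passes only in rows, so rows that repeat a pose let the fingers close. It gives the time, the measured TCP pose, the force, the opening and the grip force at its end, in the units of the state.
- ctrl.get_state(): the state, without advancing time (a new reading comes with each control period).
- ctrl.get_image(name): name is "scene" or "top"; returns the picture (420x560x3 uint8, red, green, blue); there is no depth.
- ctrl.camera_model(name): a dict with "fx", "fy", "cx", "cy" (pixels), "k1" (the pictures are not rectified: a ray, as slopes to the right and down, at radius r is drawn at 1 + k1 r^2 times it, then the intrinsics apply), "R" (3x3) and "t" (3): a world point X has camera coordinates R X + t. Camera axes: x right, y down, z forward; pixel columns grow to the right and rows downward; lengths in m; the calibration is good to about 2 mm. A picture is of the moment at which its call begins. camera_model takes no time and is no camera call.
- ctrl.close_job(): hands the job in; it is judged then, once.
The state is a dict: "time": time; "joint_positions": joint angles; "qd": joint speeds; "joint_torque": joint torques, N m; "position": TCP position; "tool_rot": TCP orientation; "ft_force": force on the tool from outside, world axes, zero at the start; "torque": the same for the moment, N m; "grip_width": opening from 0.0 (shut) to 1.0 (fully open); "grip_force": force on a finger pad.
Only numpy, scipy, OpenCV 4.12 (cv2) and the standard library are available. Lean on these libraries where they do the work, as an engineer would, in place of code of your own. Each camera call takes 0.05 s, during which the arm holds its last target. There are 200 camera calls.

## Working session

There is one attempt and no reset: what is moved stays moved. The work goes in short steps, Python scripts to look and compute and a tool call to move; the robot and the scene stay as the last step left them, time stands still between calls to the robot, and variables do not carry over. Pictures are saved under pics/ and viewed, at most 10 in all, crops included, and the job is handed in when it is done.

Besides the shell and the picture viewer there is one more tool, called after "Request:" as a command line: name --argument value ..., lists and objects as JSON in quotes. step_arm: Moves the arm, as the interface text tells. Its arguments: {"type":"object","properties":{"commands":{"type":"array"},"gripper":{"type":"number"},"force":{"type":"number"}},"required":["commands"]}

```bash
mkdir -p pics; python3 - <<'E'
from bench import ctrl
import cv2
for n in ("scene","top"):
    im=ctrl.get_image(n); cv2.imwrite(f"pics/{n}0.png",cv2.resize(im[:,:,::-1],(800,600),interpolation=cv2.INTER_CUBIC)); cv2.imwrite(f"pics/{n}0raw.png",im[:,:,::-1])
    print(n,ctrl.camera_model(n))
print(ctrl.get_state())
E
```

```text
scene {'fx': 442.7531006815356, 'fy': 442.7531006815356, 'cx': 278.6192239297111, 'cy': 212.43029370379327, 'k1': -0.10992358656721198, 'R': array([[-0.09427789,  0.99553975, -0.00350454],
       [ 0.58536468,  0.0525861 , -0.80906297],
       [-0.80527006, -0.07832818, -0.58771152]]), 't': array([ 0.09422033, -0.24833755,  1.7007784 ])}
top {'fx': 514.5081542978663, 'fy': 514.5081542978663, 'cx': 281.10150441981733, 'cy': 214.9142443745863, 'k1': -0.13475856241281686, 'R': array([[-4.67155609e-04, -9.99716834e-01, -2.37914797e-02],
       [-9.83093560e-01,  4.81542811e-03, -1.83040607e-01],
       [ 1.83103342e-01,  2.33037420e-02, -9.82817431e-01]]), 't': array([-0.00975962,  0.58901134,  1.42609779])}
{'time': 0.1, 'joint_positions': array([-1.20085477,  0.32180681, -0.07010678,  1.4515388 ,  0.02262714,
        1.37078975, -0.05690183]), 'qd': array([-0.00083285, -0.00217318, -0.00023682, -0.00307582,  0.00010108,
        0.00075425,  0.00108396]), 'joint_torque': array([ 1.30447038e-04, -4.92571521e+01, -4.05498706e-01, -3.13396382e+01,
       -6.43212581e-02,  3.96320340e-02,  7.56140571e-05]), 'position': array([0.22632528, 0.60883124, 0.23554054]), 'tool_rot': array([-5.55893990e-01, -3.09181437e+00,  2.73889756e-03]), 'ft_force': array([-0.37822152,  0.8590937 ,  0.77681056]), 'torque': array([-0.00207758, -0.06450348, -0.00228284]), 'grip_force': 0.0, 'grip_width': 1.0015419875689102}
```

View pics/scene0.png

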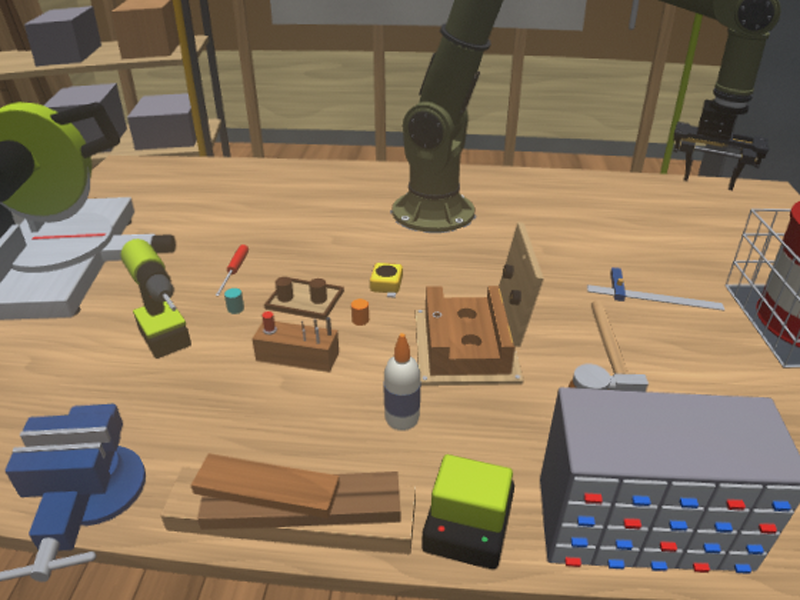

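View pics/top0.png

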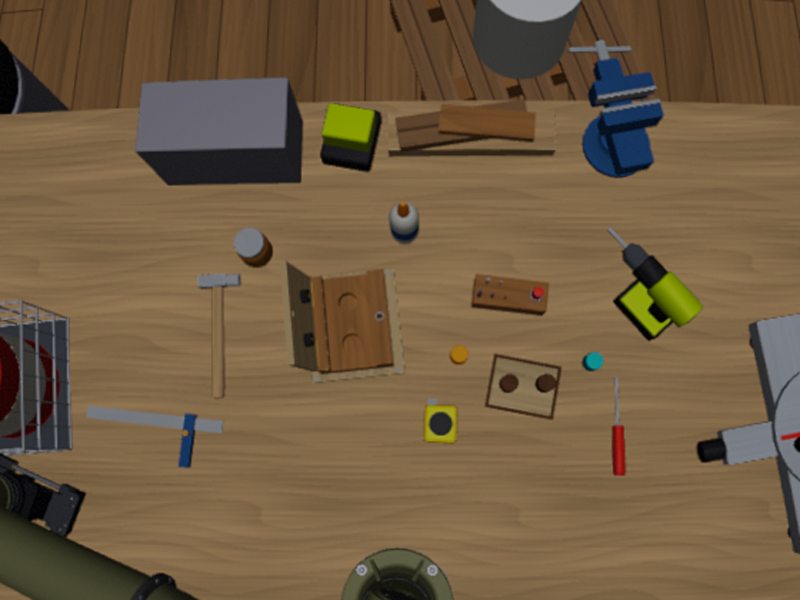

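The picture shows, as top-view pixels at 800x600: dark blanks in the tray at (509,383) and (545,382), a turquoise look-alike at (593,361) and an orange one at (459,354). The pin's red knob is at (538,292); the screwdriver's red handle at (618,450) could be mistaken for it. The jig is at (350,320) with its hinge towards image left, so I choose the dark pair and the knob on the block. Next I check them in a close crop.

```bash
python3 - <<'E'
import cv2
a=cv2.imread("pics/top0raw.png")[178:303,195:405]; cv2.imwrite("pics/topc.png",cv2.resize(a,None,fx=3.8,fy=3.8,interpolation=cv2.INTER_CUBIC))
a=cv2.imread("pics/scene0raw.png")[155:275,170:385]; cv2.imwrite("pics/scenec.png",cv2.resize(a,None,fx=3.7,fy=3.7,interpolation=cv2.INTER_CUBIC))
E
```

```text
(no output)
```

View pics/topc.png

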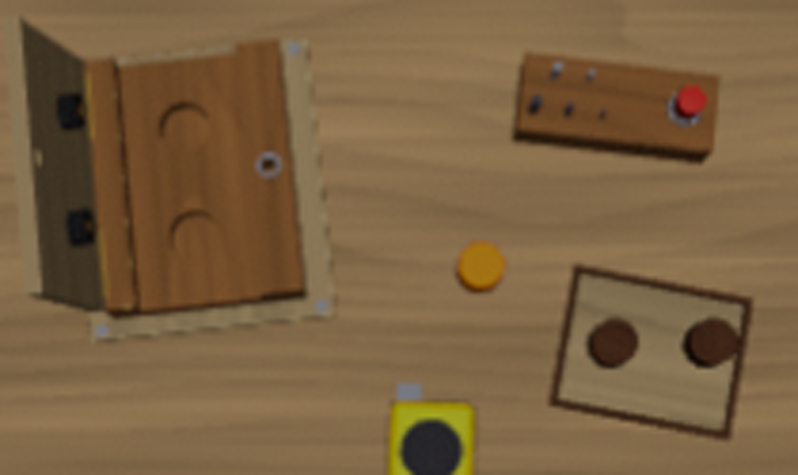

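View pics/scenec.png

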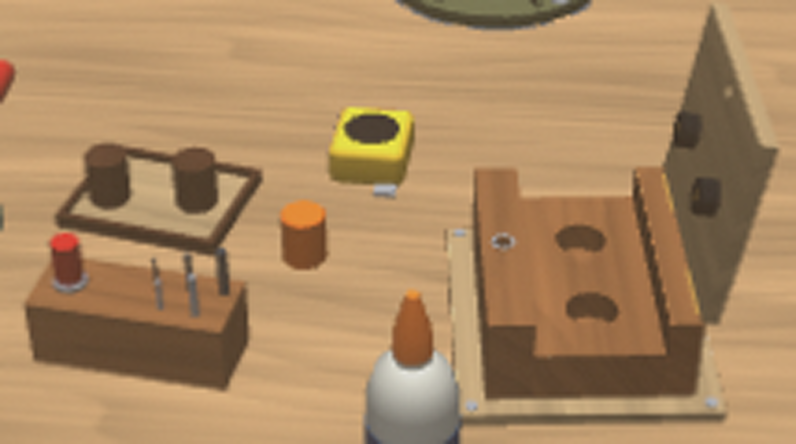

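The dark blanks are in the tray at (612,342) and (711,342) in the crop, clearly separate from the orange one at (481,266). The pin knob is at (690,101), and the jig's pin hole is at (268,165) top and (503,241) scene.

```bash
cat > h.py <<'E'
import numpy as np, cv2
from bench import ctrl
from scipy.optimize import least_squares
from scipy.spatial.transform import Rotation as Ro
CM={n:ctrl.camera_model(n) for n in("top","scene")}
def proj(n,X):
    c=CM[n]; p=np.atleast_2d(X)@np.array(c["R"]).T+c["t"]; s=p[:,:2]/p[:,2:]
    s=s*(1+c["k1"]*(s**2).sum(1,keepdims=True)); return s*[c["fx"],c["fy"]]+[c["cx"],c["cy"]]
OFF={"top":(195,178,3.8),"scene":(170,155,3.7)}
def raw(n,uv):
    a,b,s=OFF[n]; return (np.array(uv,float)+.5)/s-.5+[a,b]
def crop(n,p): a,b,s=OFF[n]; return (p-[a,b]+.5)*s-.5
def rz(a): return np.array([[np.cos(a),-np.sin(a),0],[np.sin(a),np.cos(a),0],[0,0,1]])
E
cat > fit.py <<'E'
from h import *
# jig
P=[("top",(86,62),(75,-95,80)),("top",(115,60),(50,-95,80)),("top",(108,313),(75,95,80)),("top",(136,312),(50,95,80)),
("top",(304,293),(-75,95,80)),("top",(92,340),(95,110,12)),("top",(333,313),(-95,110,12)),
("scene",(475,170),(-75,95,80)),("scene",(518,170),(-42,95,80)),("scene",(487,333),(-75,-95,80)),("scene",(535,327),(-42,-95,80)),
("scene",(668,325),(50,-95,80)),("scene",(703,320),(75,-95,80)),("scene",(635,170),(50,95,80)),
("top",(268,165),None),("scene",(503,241),None)]
def jw(q,l): return rz(q[2])@np.array(l)/1000+[q[0],q[1],0]
def res(q):
    return np.concatenate([(crop(n,proj(n,jw(q,l if l is not None else (q[3],q[4],80))))[0]-uv)/4 for n,uv,l in P])
s=least_squares(res,[.6,.1,1.57,-58,0],x_scale=[.1,.1,.1,10,10],loss="soft_l1")
print("jig",s.x.round(4),"hole",jw(s.x,(s.x[3],s.x[4],80)).round(4));print((res(s.x)*4).reshape(-1,2).round(1).tolist())
for n in("top","scene"):
    for y in(42,-42): print(n,"bore",y,crop(n,proj(n,jw(s.x,(s.x[3]+63,y,52)))).round(1))
# cylinders: silhouette fit
T=np.linspace(0,6.283,40)
def cyl(x,y,z0,z1,r,b=0):
    return np.array([[x+rr*np.cos(t),y+rr*np.sin(t),z] for z,rr in((z0,r-b),(z0+b,r),(z1-b,r),(z1,r-b)) for t in T])
def box(n,C):
    p=crop(n,proj(n,C)); return np.r_[p.min(0),p.max(0)]
def fit(boxes,f,g):
    fn=lambda q:np.concatenate([np.where(np.isnan(b),0,box(n,f(q))-np.array(b)) for n,b in boxes])
    r=least_squares(fn,g,x_scale=.01,diff_step=1e-4); print(r.x.round(4),fn(r.x).round(1)); return r.x
N=np.nan
bl=lambda q:cyl(*q,.006,.051,.018,.002)
fit([("top",(587,319,638,367)),("scene",(174,149,218,212))],bl,[.45,-.15])
fit([("top",(684,318,739,367)),("scene",(85,144,130,207))],bl,[.45,-.2])
kn=lambda q:cyl(*q,.060,.094,.011)
fit([("top",(675,86,707,117)),("scene",(50,234,82,N))],kn,[.6,-.2])
E
python3 fit.py
```

```text
jig [  0.5604   0.0899   1.6763 -57.5015  -0.074 ] hole [0.5665 0.0327 0.08  ]
[[-4.7, -1.0], [-0.9, -2.7], [-5.4, -1.7], [0.3, -4.3], [1.2, -3.4], [-1.3, 2.0], [3.3, 2.7], [-1.5, -1.8], [-2.1, -2.2], [-0.8, -7.6], [-0.6, -2.1], [0.3, -1.7], [1.5, 2.9], [-1.2, -3.2], [0.5, 0.4], [0.4, 0.6]]
top bore 42 [[193.  235.4]]
top bore -42 [[182.7 126.7]]
scene bore 42 [[581.5 237. ]]
scene bore -42 [[593.  306.8]]
[ 0.4373 -0.225 ] [-1.7 -1.7  1.2  2.2 -2.  -1.6  1.4  2.2]
[ 0.437  -0.3001] [-1.1 -0.9  0.2  1.9 -2.4 -1.2  1.4  2.3]
[ 0.614  -0.2825] [-2.9 -3.6  1.4  3.3 -2.8 -1.3  1.5  0. ]
```

```bash
cat > go.py <<'E'
import sys
from h import *
# usage: go.py x y z yawdeg [x y z yawdeg ...]; yaw = direction of tool x in world
def Rt(y): 
    c=np.cos(np.radians(y)); s=np.sin(np.radians(y)); return np.array([[c,s,0],[s,-c,0],[0,0,-1]])
s=ctrl.get_state(); p=np.array(s["position"]); R=Ro.from_rotvec(s["tool_rot"]).as_matrix()
print("t",round(s["time"],2),"p",p.round(4),"yaw",np.degrees(np.arctan2(R[1,0],R[0,0])).round(2),"tilt",np.degrees(np.arccos(-R[2,2])).round(2),"ft",np.round(s["ft_force"],1),"w",round(s["grip_width"],3),"gf",round(s["grip_force"],1),"q",np.round(s["joint_positions"],2))
a=list(map(float,sys.argv[1:]))
for i in range(0,len(a),4):
    q=np.array(a[i:i+3]); Q=Rt(a[i+3])
    print("travel",(R.T@(q-p)).round(4).tolist(),"turn",np.degrees(Ro.from_matrix(R.T@Q).as_rotvec()).round(2).tolist())
    p,R=q,Q
E
python3 go.py .46 .35 .33 96 .55 .08 .32 96 .437 -.225 .2 96 .437 -.225 .048 96
```

```text
t 0.1 p [0.2263 0.6088 0.2355] yaw 159.61 tilt 0.1 ft [-0.4  0.9  0.8] w 1.002 gf 0.0 q [-1.2   0.32 -0.07  1.45  0.02  1.37 -0.06]
travel [-0.3092, -0.1614, -0.0941] turn [-0.09, 0.06, 63.61]
travel [-0.2779, 0.0613, 0.01] turn [0.0, 0.0, 0.0]
travel [-0.2915, -0.1443, 0.12] turn [0.0, 0.0, 0.0]
travel [0.0, 0.0, 0.152] turn [0.0, 0.0, 0.0]
```

Request:
step_arm --commands '[{"travel": [-0.06,-0.03,-0.05],"turn": [0,0,8.5]},{"travel": [-0.1,-0.05,-0.08],"turn": [0,0,17]},{"travel": [-0.14,-0.07,-0.094],"turn": [0,0,25.5]},{"travel": [-0.18,-0.09,-0.094],"turn": [0,0,34]},{"travel": [-0.22,-0.115,-0.094],"turn": [0,0,42.5]}]' --gripper 0.9

```text
time: 0.6
position: [0.3793, 0.4416, 0.3303]
tool_rot: [1.646, 2.676, 0.004]
ft_force: [1.0, -0.4, 0.6]
grip_width: 0.898
grip_force: 0.0
```

```bash
python3 go.py .46 .30 .33 96 .55 .08 .32 96 .437 -.225 .2 96 .437 -.225 .048 96
```

```text
t 0.6 p [0.3793 0.4416 0.3303] yaw 116.79 tilt 0.14 ft [ 1.  -0.4  0.6] w 0.898 gf 0.0 q [-1.02  0.14  0.13  1.48 -0.02  1.51 -0.42]
travel [-0.1628, 0.0082, 0.0002] turn [0.11, -0.08, 20.79]
travel [-0.2282, 0.0665, 0.01] turn [0.0, 0.0, 0.0]
travel [-0.2915, -0.1443, 0.12] turn [0.0, 0.0, 0.0]
travel [0.0, 0.0, 0.152] turn [0.0, 0.0, 0.0]
```

Request:
step_arm --commands '[{"travel": [-0.045,0.002,0],"turn": [0,0,7]},{"travel": [-0.085,0.004,0],"turn": [0,0,14]},{"travel": [-0.125,0.006,0],"turn": [0,0,20.8]},{"travel": [-0.163,0.008,0],"turn": [0.1,-0.1,20.8]},{"travel": [-0.163,0.008,0],"turn": [0.1,-0.1,20.8]}]'

```text
time: 1.1
position: [0.463, 0.2945, 0.3291]
tool_rot: [2.106, 2.327, -0.005]
ft_force: [0.7, -0.5, -0.0]
grip_width: 0.901
grip_force: 0.0
```

Request:
step_arm --commands '[{"travel": [-0.045,0.013,0],"turn": [0,0,0]},{"travel": [-0.09,0.026,0],"turn": [0,0,0]},{"travel": [-0.135,0.04,0],"turn": [0,0,0]},{"travel": [-0.18,0.053,0.01],"turn": [0,0,0]},{"travel": [-0.228,0.066,0.01],"turn": [0,0,0]}]'

```text
time: 1.6
position: [0.5497, 0.0813, 0.318]
tool_rot: [-2.093, -2.342, 0.006]
ft_force: [0.1, 0.0, 0.1]
grip_width: 0.901
grip_force: 0.0
```

Request:
step_arm --commands '[{"travel": [-0.04,-0.02,0.01],"turn": [0,0,0]},{"travel": [-0.08,-0.04,0.02],"turn": [0,0,0]},{"travel": [-0.12,-0.06,0.03],"turn": [0,0,0]},{"travel": [-0.16,-0.08,0.04],"turn": [0,0,0]},{"travel": [-0.2,-0.1,0.05],"turn": [0,0,0]}]' --gripper 0.9

```text
time: 2.1
position: [0.4717, -0.129, 0.2693]
tool_rot: [2.094, 2.341, -0.003]
ft_force: [1.0, 0.0, -0.8]
grip_width: 0.901
grip_force: 0.0
```

```bash
python3 go.py .437 -.225 .2 96 .437 -.225 .048 96
```

```text
t 2.1 p [ 0.4717 -0.129   0.2693] yaw 96.38 tilt 0.11 ft [ 1.   0.  -0.8] w 0.901 gf 0.0 q [-0.45 -0.07  0.64  1.81  0.04  1.39  0.29]
travel [-0.0915, -0.0451, 0.0695] turn [-0.08, 0.08, 0.38]
travel [0.0, 0.0, 0.152] turn [0.0, 0.0, 0.0]
```

Request:
step_arm --commands '[{"travel": [-0.045,-0.022,0.034],"turn": [0,0,0.2]},{"travel": [-0.0915,-0.045,0.07],"turn": [-0.1,0.1,0.4]},{"travel": [-0.0915,-0.045,0.12],"turn": [-0.1,0.1,0.4]},{"travel": [-0.0915,-0.045,0.12],"turn": [-0.1,0.1,0.4]},{"travel": [-0.0915,-0.045,0.12],"turn": [-0.1,0.1,0.4]}]' --gripper 0.65

```text
time: 2.6
position: [0.4353, -0.2239, 0.1475]
tool_rot: [-2.103, -2.328, 0.005]
ft_force: [0.8, 0.8, 0.8]
grip_width: 0.658
grip_force: 0.0
```

```bash
python3 go.py .437 -.225 .048 96; python3 - <<'E'
from h import *
im=ctrl.get_image("top"); cv2.imwrite("pics/t1.png",cv2.resize(im[220:320,300:440,::-1],None,fx=5,fy=5,interpolation=cv2.INTER_CUBIC))
E
```

```text
t 2.6 p [ 0.4353 -0.2239  0.1475] yaw 95.81 tilt 0.31 ft [0.8 0.8 0.8] w 0.658 gf 0.0 q [-0.34  0.04  0.78  1.97 -0.03  1.14  0.56]
travel [-0.0014, 0.0021, 0.0995] turn [-0.3, -0.08, -0.19]
```

Request:
step_arm --commands '[{"travel": [-0.001,0.002,0.05],"turn": [-0.3,0,0]},{"travel": [-0.001,0.002,0.085],"turn": [-0.3,0,0]},{"travel": [-0.001,0.002,0.1],"turn": [-0.3,0,0]},{"travel": [-0.001,0.002,0.1],"turn": [-0.3,0,0]},{"travel": [-0.001,0.002,0.1],"turn": [-0.3,0,0]}]'

```text
time: 3.15
position: [0.4417, -0.2248, 0.0516]
tool_rot: [2.098, 2.33, 0.008]
ft_force: [0.4, -0.5, 0.4]
grip_width: 0.649
grip_force: 0.0
```

Request:
step_arm --commands '[{"travel": [0,0,0],"turn": [0,0,0]},{"travel": [0,0,0],"turn": [0,0,0]},{"travel": [0,0,0],"turn": [0,0,0]},{"travel": [0,0,0],"turn": [0,0,0]},{"travel": [0,0,0],"turn": [0,0,0]}]' --gripper 0.3 --force 5

```text
time: 3.65
position: [0.4403, -0.2252, 0.0508]
tool_rot: [2.101, 2.33, 0.007]
ft_force: [-1.0, -0.5, 4.3]
grip_width: 0.409
grip_force: 5.0
```

```bash
python3 go.py .437 -.225 .048 96
```

```text
t 3.65 p [ 0.4403 -0.2252  0.0508] yaw 95.91 tilt 0.38 ft [-1.  -0.5  4.3] w 0.409 gf 5.0 q [-0.29  0.21  0.78  2.06 -0.19  0.93  0.69]
travel [0.0006, -0.0033, 0.0027] turn [0.38, 0.01, -0.09]
```

Request:
step_arm --commands '[{"travel": [0,0,0],"turn": [0,0,0]},{"travel": [0,0,0.002],"turn": [0.2,0,1]},{"travel": [0,0,0.002],"turn": [0.3,0,9]},{"travel": [0,0,0.002],"turn": [0.3,0,17]},{"travel": [0,0,0.002],"turn": [0.3,0,25]}]' --gripper 0.62

```text
time: 4.15
position: [0.4397, -0.225, 0.0478]
tool_rot: [-2.564, -1.814, -0.001]
ft_force: [-0.6, -0.1, -0.0]
grip_width: 0.614
grip_force: 0.0
```

Request:
step_arm --commands '[{"travel": [0,0,0],"turn": [0,0,8]},{"travel": [0,0,0],"turn": [0,0,16]},{"travel": [0,0,0],"turn": [0,0,24]},{"travel": [0,0,0],"turn": [0,0,32]},{"travel": [0,0,0],"turn": [0,0,40]}]'

```text
time: 4.65
position: [0.4398, -0.2249, 0.0478]
tool_rot: [-3.03, -0.827, -0.0]
ft_force: [-0.3, -0.2, -0.5]
grip_width: 0.618
grip_force: 0.0
```

Request:
step_arm --commands '[{"travel": [0,0,0],"turn": [0,0,8]},{"travel": [0,0,0],"turn": [0,0,16]},{"travel": [0,0,0],"turn": [0,0,24]},{"travel": [0,0,0],"turn": [0,0,25]},{"travel": [0,0,0],"turn": [0,0,25]}]'

```text
time: 5.15
position: [0.4398, -0.2249, 0.0479]
tool_rot: [-3.137, -0.166, 0.0]
ft_force: [-0.6, -0.2, 0.1]
grip_width: 0.622
grip_force: 0.0
```

```bash
python3 go.py .4403 -.225 .048 6
```

```text
t 5.15 p [ 0.4398 -0.2249  0.0479] yaw 6.06 tilt 0.04 ft [-0.6 -0.2  0.1] w 0.622 gf 0.0 q [-0.52  0.3   1.06  2.06 -0.32  0.95 -0.76]
travel [0.0005, 0.0001, -0.0001] turn [-0.04, 0.01, 0.06]
```

Request:
step_arm --commands '[{"travel": [0.0005,0,0],"turn": [0,0,0]},{"travel": [0.0005,0,0],"turn": [0,0,0]},{"travel": [0.0005,0,0],"turn": [0,0,0]},{"travel": [0.0005,0,0],"turn": [0,0,0]},{"travel": [0.0005,0,0],"turn": [0,0,0]}]' --gripper 0.3 --force 25

```text
time: 5.65
position: [0.4404, -0.225, 0.0482]
tool_rot: [-3.136, -0.162, -0.001]
ft_force: [0.5, 0.0, 0.4]
grip_width: 0.404
grip_force: 25.0
```

```bash
python3 go.py .4403 -.225 .16 6 .50 -.06 .20 51 ; python3 - <<'E'
import numpy as np
from h import *
q=[.5604,.0899,1.6763]
for y in(42,-42): print((rz(q[2])@np.array([5.5,y,0])/1000+[q[0],q[1],0]).round(4))
E
```

```text
t 5.65 p [ 0.4404 -0.225   0.0482] yaw 5.92 tilt 0.07 ft [0.5 0.  0.4] w 0.404 gf 25.0 q [-0.52  0.3   1.06  2.06 -0.32  0.95 -0.76]
travel [-0.0001, -0.0002, -0.1118] turn [-0.06, -0.04, -0.08]
travel [0.0766, -0.1579, -0.04] turn [0.0, 0.0, -45.0]
[0.5181 0.0909 0.    ]
[0.6016 0.0998 0.    ]
```

Request:
step_arm --commands '[{"travel": [0,0,-0.045],"turn": [0,0,0]},{"travel": [0,0,-0.09],"turn": [0,0,-8.5]},{"travel": [0.01,-0.02,-0.13],"turn": [0,0,-17]},{"travel": [0.025,-0.05,-0.15],"turn": [0,0,-25.5]},{"travel": [0.04,-0.085,-0.15],"turn": [0,0,-34]}]'

```text
time: 6.15
position: [0.4738, -0.1368, 0.2018]
tool_rot: [2.951, 1.078, 0.014]
ft_force: [1.8, -0.1, -1.2]
grip_width: 0.399
grip_force: 25.0
```

```bash
python3 go.py .52 .03 .19 78 .5201 .0909 .135 96
```

```text
t 6.15 p [ 0.4738 -0.1368  0.2018] yaw 40.13 tilt 0.5 ft [ 1.8 -0.1 -1.2] w 0.399 gf 25.0 q [-0.82 -0.05  1.04  1.91  0.04  1.25 -0.66]
travel [0.1428, -0.0978, 0.0127] turn [0.32, -0.39, -37.87]
travel [0.0596, -0.0126, 0.055] turn [0.0, 0.0, -18.0]
```

Request:
step_arm --commands '[{"travel": [0.035,-0.024,0],"turn": [0,0,-8]},{"travel": [0.07,-0.048,0],"turn": [0,0,-16]},{"travel": [0.1,-0.07,0],"turn": [0.2,-0.2,-24]},{"travel": [0.125,-0.085,0.012],"turn": [0.3,-0.4,-32]},{"travel": [0.143,-0.098,0.012],"turn": [0.3,-0.4,-38]}]'

```text
time: 6.65
position: [0.5177, 0.0329, 0.1851]
tool_rot: [-2.432, -1.982, 0.014]
ft_force: [-0.0, -0.3, -0.2]
grip_width: 0.402
grip_force: 25.0
```

Request:
step_arm --commands '[{"travel": [0.03,-0.006,0.02],"turn": [0,0,-8]},{"travel": [0.06,-0.0125,0.04],"turn": [0,0,-16]},{"travel": [0.06,-0.0125,0.055],"turn": [0,0,-18]},{"travel": [0.06,-0.0125,0.055],"turn": [0,0,-18]},{"travel": [0.06,-0.0125,0.055],"turn": [0,0,-18]}]'

```text
time: 7.15
position: [0.5182, 0.0907, 0.1315]
tool_rot: [-2.104, -2.328, 0.011]
ft_force: [-0.0, -0.8, -0.0]
grip_width: 0.405
grip_force: 25.0
```

```bash
python3 go.py .5201 .0909 .11 96 .5201 .0909 .069 96; python3 - <<'E'
from h import *
im=ctrl.get_image("scene"); cv2.imwrite("pics/s2.png",cv2.resize(im[130:270,270:400,::-1],None,fx=4.2,fy=4.2,interpolation=cv2.INTER_CUBIC))
OFF["scene"]=(270,130,4.2)
s=ctrl.get_state(); p=np.array(s["position"]); T=np.linspace(0,6.283,60)
for z,r in((-.042,.016),(-.040,.018)):
    c=crop("scene",proj("scene",np.array([p+[r*np.cos(t),r*np.sin(t),z] for t in T]))); print("bottom ring box",c.min(0).round(1),c.max(0).round(1))
E
```

```text
t 7.15 p [0.5182 0.0907 0.1315] yaw 95.79 tilt 0.47 ft [-0.  -0.8 -0. ] w 0.405 gf 25.0 q [-0.97  0.18  0.83  1.91 -0.14  1.12  0.01]
travel [0.0001, 0.0021, 0.0215] turn [-0.45, 0.13, -0.21]
travel [0.0, 0.0, 0.041] turn [0.0, 0.0, 0.0]
bottom ring box [218.8 314.4] [267.4 342.5]
bottom ring box [215.9 310.2] [270.6 341.9]
```

View pics/s2.png

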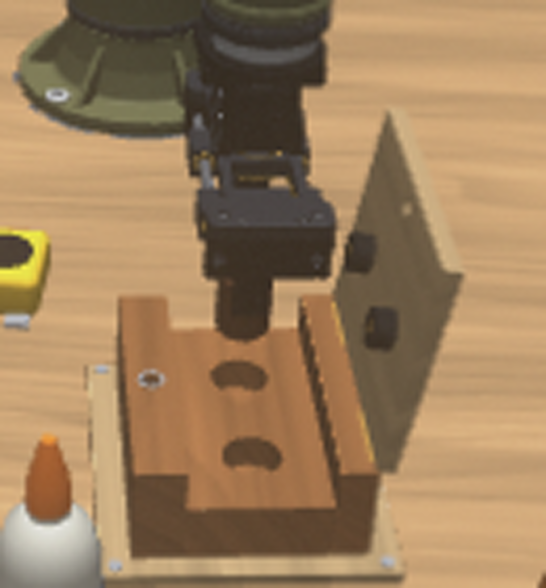

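The held blank spans u 215–271 with its bottom at v≈341, which matches the prediction, so the scene camera agrees with the arm here. The bore mouths span u 211–268 (top 361) and 221–283 (top 436). The pin hole is at (151,380).

```bash
python3 - <<'E'
from h import *
OFF["scene"]=(270,130,4.2); T=np.linspace(0,6.283,80)
def ring(x,y,z,r): return crop("scene",proj("scene",np.array([[x+r*np.cos(t),y+r*np.sin(t),z] for t in T])))
for b in((211,268,361),(221,283,436)):
    f=lambda q:(lambda c:[c[:,0].min()+c[:,0].max()-b[0]-b[1],c[:,1].min()-b[2]])(ring(*q,.052,.019))
    r=least_squares(f,[.52,.09],x_scale=.01,diff_step=1e-4); c=ring(*r.x,.052,.019); print(r.x.round(4),c.min(0),c.max(0))
f=lambda q:crop("scene",proj("scene",[*q,.08]))[0]-[151,380]
print("hole",least_squares(f,[.56,.03],diff_step=1e-4).x)
for x in((.5181,.0909),(.6016,.0998)): c=ring(*x,.052,.019); print(c.min(0),c.max(0))
E
```

```text
[0.5223 0.0905] [211.07525161 361.        ] [267.92474839 395.11616496]
[0.603  0.0991] [222.00070468 436.        ] [281.99929532 473.9793258 ]
hole [0.56724411 0.03242559]
[211.72758019 357.35920078] [268.42414956 391.29178094]
[223.21484816 434.66671936] [283.15798401 472.57531063]
```

Request:
step_arm --commands '[{"travel": [0,0.002,0.02],"turn": [-0.4,0.1,-0.2]},{"travel": [0,0.002,0.03],"turn": [-0.4,0.1,-0.2]},{"travel": [0,0.002,0.03],"turn": [-0.4,0.1,-0.2]},{"travel": [0,0.002,0.03],"turn": [-0.4,0.1,-0.2]}]'

```text
time: 7.6
position: [0.5202, 0.0914, 0.1019]
tool_rot: [-2.101, -2.335, 0.0]
ft_force: [-0.5, 0.2, 0.1]
grip_width: 0.402
grip_force: 25.0
```

```bash
python3 go.py .520 .0906 .088 96 
```

```text
t 7.6 p [0.5202 0.0914 0.1019] yaw 96.06 tilt 0.02 ft [-0.5  0.2  0.1] w 0.402 gf 25.0 q [-0.96  0.22  0.82  1.94 -0.18  1.06  0.05]
travel [-0.0008, -0.0003, 0.0139] turn [-0.02, -0.02, 0.06]
```

Request:
step_arm --commands '[{"travel": [-0.0007,0,0.005],"turn": [0,0,0]},{"travel": [-0.0007,0,0.008],"turn": [0,0,0]},{"travel": [-0.0007,0,0.011],"turn": [0,0,0]},{"travel": [-0.0007,0,0.014],"turn": [0,0,0]},{"travel": [-0.0007,0,0.016],"turn": [0,0,0]}]'

```text
time: 8.1
position: [0.5198, 0.0911, 0.085]
tool_rot: [-2.099, -2.336, 0.001]
ft_force: [-0.3, 0.2, -0.6]
grip_width: 0.4
grip_force: 25.0
```

Request:
step_arm --commands '[{"travel": [0,0,0.006],"turn": [0,0,0]},{"travel": [0,0,0.012],"turn": [0,0,0]},{"travel": [0,0,0.015],"turn": [0,0,0]},{"travel": [0,0,0.017],"turn": [0,0,0]},{"travel": [0,0,0.017],"turn": [0,0,0]}]'

```text
time: 8.6
position: [0.5197, 0.091, 0.0691]
tool_rot: [-2.099, -2.335, 0.002]
ft_force: [-4.5, -0.7, 9.2]
grip_width: 0.4
grip_force: 25.0
```

Request:
step_arm --commands '[{"travel": [0,0,-0.002],"turn": [0,0,0]},{"travel": [0,0,-0.002],"turn": [0,0,0]},{"travel": [0,0,-0.002],"turn": [0,0,0]},{"travel": [0,0,-0.03],"turn": [0,0,0]},{"travel": [0,0,-0.08],"turn": [0,0,0]}]' --gripper 0.6

```text
time: 9.1
position: [0.5172, 0.0906, 0.146]
tool_rot: [-2.098, -2.335, 0.012]
ft_force: [0.4, 0.1, 1.2]
grip_width: 0.594
grip_force: 0.0
```

Request:
step_arm --commands '[{"travel": [0,0,-0.05],"turn": [0,0,0]},{"travel": [-0.04,-0.005,-0.05],"turn": [0,0,0]},{"travel": [-0.085,-0.01,-0.05],"turn": [0,0,0]},{"travel": [-0.13,-0.015,-0.05],"turn": [0,0,0]},{"travel": [-0.175,-0.02,-0.05],"turn": [0,0,0]}]'

```text
time: 9.6
position: [0.5187, -0.0865, 0.1984]
tool_rot: [-2.098, -2.337, -0.002]
ft_force: [-0.0, -0.8, 0.7]
grip_width: 0.6
grip_force: 0.0
```

```bash
python3 go.py .4401 -.3001 .15 96 .4401 -.3001 .048 96
```

```text
t 9.6 p [ 0.5187 -0.0865  0.1984] yaw 96.16 tilt 0.07 ft [-0.  -0.8  0.7] w 0.6 gf 0.0 q [-0.81  0.1   0.99  1.84 -0.09  1.25  0.31]
travel [-0.204, -0.1011, 0.0482] turn [0.03, -0.06, 0.16]
travel [0.0, 0.0, 0.102] turn [0.0, 0.0, 0.0]
```

Request:
step_arm --commands '[{"travel": [-0.042,-0.021,0],"turn": [0,0,0]},{"travel": [-0.084,-0.042,0],"turn": [0,0,0]},{"travel": [-0.126,-0.063,0.01],"turn": [0,0,0]},{"travel": [-0.168,-0.084,0.03],"turn": [0,0,0]},{"travel": [-0.204,-0.101,0.048],"turn": [0,0,0.2]}]' --gripper 0.7

```text
time: 10.1
position: [0.4393, -0.3006, 0.1501]
tool_rot: [2.104, 2.332, 0.002]
ft_force: [0.5, -0.6, 0.2]
grip_width: 0.699
grip_force: 0.0
```

Request:
step_arm --commands '[{"travel": [0,0,0.03],"turn": [0,0,0]},{"travel": [0,0,0.045],"turn": [0,0,0]},{"travel": [0,0,0.045],"turn": [0,0,0]},{"travel": [0,0,0.045],"turn": [0,0,0]}]'

```text
time: 10.5
position: [0.4409, -0.2978, 0.1057]
tool_rot: [-2.101, -2.335, 0.0]
ft_force: [-0.3, 0.1, 0.7]
grip_width: 0.701
grip_force: 0.0
```

```bash
python3 go.py .4401 -.3001 .048 96
```

```text
t 10.5 p [ 0.4409 -0.2978  0.1057] yaw 96.03 tilt 0.03 ft [-0.3  0.1  0.7] w 0.701 gf 0.0 q [-0.4   0.3   1.08  1.93 -0.3   1.09  0.91]
travel [-0.0022, -0.001, 0.0577] turn [-0.03, -0.02, 0.03]
```

Request:
step_arm --commands '[{"travel": [-0.0022,-0.001,0.035],"turn": [0,0,0]},{"travel": [-0.0022,-0.001,0.05],"turn": [0,0,0]},{"travel": [-0.0022,-0.001,0.0575],"turn": [0,0,0]},{"travel": [-0.0022,-0.001,0.0575],"turn": [0,0,0]},{"travel": [-0.0022,-0.001,0.0575],"turn": [0,0,0]}]'

```text
time: 11.0
position: [0.4399, -0.3012, 0.0487]
tool_rot: [2.103, 2.333, 0.0]
ft_force: [0.2, 0.0, 0.3]
grip_width: 0.703
grip_force: 0.0
```

```bash
python3 go.py .4401 -.3001 .048 96
```

```text
t 11.0 p [ 0.4399 -0.3012  0.0487] yaw 95.93 tilt 0.04 ft [0.2 0.  0.3] w 0.703 gf 0.0 q [-0.31  0.4   1.01  1.97 -0.4   0.99  0.99]
travel [0.0011, 0.0003, 0.0007] turn [0.03, 0.02, -0.07]
```

Request:
step_arm --commands '[{"travel": [0.001,0,0.0005],"turn": [0,0,0]},{"travel": [0.001,0,0.0005],"turn": [0,0,0]},{"travel": [0.001,0,0.0005],"turn": [0,0,0]},{"travel": [0.001,0,0.0005],"turn": [0,0,0]},{"travel": [0.001,0,0.0005],"turn": [0,0,0]}]'

```text
time: 11.5
position: [0.4392, -0.3, 0.0474]
tool_rot: [-2.104, -2.333, 0.0]
ft_force: [0.6, -0.3, -0.2]
grip_width: 0.699
grip_force: 0.0
```

Request:
step_arm --commands '[{"travel": [0,0,0],"turn": [0,0,0]},{"travel": [0,0,0],"turn": [0,0,0]},{"travel": [0,0,0],"turn": [0,0,0]},{"travel": [0,0,0],"turn": [0,0,0]},{"travel": [0,0,-0.03],"turn": [0,0,0]}]' --gripper 0.3 --force 25

```text
time: 12.0
position: [0.4367, -0.2982, 0.0747]
tool_rot: [-2.099, -2.328, 0.005]
ft_force: [0.6, 0.3, 0.5]
grip_width: 0.406
grip_force: 25.0
```

Request:
step_arm --commands '[{"travel": [0,0,-0.045],"turn": [0,0,0]},{"travel": [0,0,-0.09],"turn": [0,0,0]},{"travel": [0.04,0.01,-0.12],"turn": [0,0,0]},{"travel": [0.085,0.025,-0.12],"turn": [0,0,0]},{"travel": [0.13,0.04,-0.12],"turn": [0,0,0]}]'

```text
time: 12.5
position: [0.4663, -0.1656, 0.1985]
tool_rot: [2.106, 2.331, 0.005]
ft_force: [0.6, 0.6, -1.4]
grip_width: 0.403
grip_force: 25.0
```

```bash
python3 go.py .54 0 .2 96 .603 .0996 .12 96 .603 .0996 .085 96
```

```text
t 12.5 p [ 0.4663 -0.1656  0.1985] yaw 95.81 tilt 0.19 ft [ 0.6  0.6 -1.4] w 0.403 gf 25.0 q [-0.79 -0.03  1.08  1.91  0.02  1.24  0.38]
travel [0.1573, 0.0901, -0.001] turn [0.17, -0.09, -0.19]
travel [0.0925, 0.0731, 0.08] turn [0.0, 0.0, 0.0]
travel [0.0, 0.0, 0.035] turn [0.0, 0.0, 0.0]
```

Request:
step_arm --commands '[{"travel": [0.04,0.022,0],"turn": [0,0,0]},{"travel": [0.08,0.045,0],"turn": [0,0,0]},{"travel": [0.12,0.068,0],"turn": [0,0,0]},{"travel": [0.157,0.09,0],"turn": [0.2,0,-0.2]},{"travel": [0.157,0.09,0],"turn": [0.2,0,-0.2]}]'

```text
time: 13.0
position: [0.5406, 0.0067, 0.1966]
tool_rot: [-2.085, -2.345, 0.004]
ft_force: [0.0, 0.3, -0.2]
grip_width: 0.406
grip_force: 25.0
```

Request:
step_arm --commands '[{"travel": [0.035,0.028,0.01],"turn": [0,0,0]},{"travel": [0.07,0.055,0.03],"turn": [0,0,0]},{"travel": [0.0925,0.073,0.06],"turn": [0,0,0]},{"travel": [0.0925,0.073,0.08],"turn": [0,0,0]},{"travel": [0.0925,0.073,0.08],"turn": [0,0,0]}]'

```text
time: 13.5
position: [0.599, 0.0986, 0.1134]
tool_rot: [-2.095, -2.334, 0.015]
ft_force: [-0.4, -0.4, 0.1]
grip_width: 0.402
grip_force: 25.0
```

```bash
python3 go.py .603 .0996 .102 96
```

```text
t 13.5 p [0.599  0.0986 0.1134] yaw 96.19 tilt 0.64 ft [-0.4 -0.4  0.1] w 0.402 gf 25.0 q [-0.88  0.43  0.84  1.72 -0.34  1.16  0.17]
travel [0.0006, 0.0042, 0.0114] turn [-0.62, 0.14, 0.19]
```

Request:
step_arm --commands '[{"travel": [0,0,0.005],"turn": [0,0,0]},{"travel": [0,0,0.01],"turn": [0,0,0]},{"travel": [0,0,0.01],"turn": [0,0,0]},{"travel": [0,0,0.01],"turn": [0,0,0]}]'

```text
time: 13.9
position: [0.6016, 0.0982, 0.1079]
tool_rot: [-2.099, -2.334, 0.002]
ft_force: [-0.4, 0.1, -0.0]
grip_width: 0.403
grip_force: 25.0
```

```bash
python3 go.py .603 .0996 .085 96
```

```text
t 13.9 p [0.6016 0.0982 0.1079] yaw 96.07 tilt 0.17 ft [-0.4  0.1 -0. ] w 0.403 gf 25.0 q [-0.87  0.43  0.84  1.73 -0.35  1.14  0.17]
travel [0.0012, 0.0016, 0.0229] turn [-0.16, -0.06, 0.07]
```

Request:
step_arm --commands '[{"travel": [0.0012,0.0012,0.006],"turn": [-0.2,0,0]},{"travel": [0.0012,0.0012,0.012],"turn": [-0.2,0,0]},{"travel": [0.0012,0.0012,0.016],"turn": [-0.2,0,0]},{"travel": [0.0012,0.0012,0.02],"turn": [-0.2,0,0]},{"travel": [0.0012,0.0012,0.023],"turn": [-0.2,0,0]}]'

```text
time: 14.4
position: [0.6021, 0.0997, 0.0834]
tool_rot: [-2.1, -2.336, 0.001]
ft_force: [-0.2, -1.0, 0.2]
grip_width: 0.402
grip_force: 25.0
```

Request:
step_arm --commands '[{"travel": [0,0,0.005],"turn": [0,0,0]},{"travel": [0,0,0.01],"turn": [0,0,0]},{"travel": [0,0,0.014],"turn": [0,0,0]},{"travel": [0,0,0.0155],"turn": [0,0,0]},{"travel": [0,0,0.0155],"turn": [0,0,0]}]'

```text
time: 14.9
position: [0.6022, 0.0996, 0.0686]
tool_rot: [-2.1, -2.336, 0.001]
ft_force: [-0.8, -1.3, 1.6]
grip_width: 0.402
grip_force: 25.0
```

Request:
step_arm --commands '[{"travel": [0,0,0.001],"turn": [0,0,0]},{"travel": [0,0,0.0015],"turn": [0,0,0]},{"travel": [0,0,0.0015],"turn": [0,0,0]}]'

```text
time: 15.2
position: [0.6023, 0.0995, 0.0685]
tool_rot: [-2.099, -2.335, 0.0]
ft_force: [-4.8, -1.4, 10.8]
grip_width: 0.406
grip_force: 25.0
```

Request:
step_arm --commands '[{"travel": [0,0,-0.002],"turn": [0,0,0]},{"travel": [0,0,-0.002],"turn": [0,0,0]},{"travel": [0,0,-0.002],"turn": [0,0,0]},{"travel": [0,0,-0.03],"turn": [0,0,0]},{"travel": [0,0,-0.075],"turn": [0,0,0]}]' --gripper 0.6

```text
time: 15.7
position: [0.5998, 0.1002, 0.1395]
tool_rot: [-2.097, -2.334, 0.01]
ft_force: [0.9, 0.4, 0.5]
grip_width: 0.595
grip_force: 0.0
```

Request:
step_arm --commands '[{"travel": [0,0,-0.045],"turn": [0,0,0]},{"travel": [0,0,-0.09],"turn": [0,0,0]},{"travel": [0,0,-0.135],"turn": [0,0,0]},{"travel": [0,-0.01,-0.15],"turn": [0,0,0]},{"travel": [0,-0.042,-0.15],"turn": [0,0,0]}]' --gripper 0.0

```text
time: 16.2
position: [0.5633, 0.0958, 0.2946]
tool_rot: [2.097, 2.333, 0.005]
ft_force: [-1.7, -0.5, 0.1]
grip_width: 0.224
grip_force: 0.0
```

```bash
python3 go.py .5423 .2672 .29 96 .5423 .2672 .19 96; python3 - <<'E'
from h import *
for n in("top","scene"):
    cv2.imwrite(f"pics/x_{n}.png",ctrl.get_image(n)[:,:,::-1])
a=cv2.imread("pics/x_scene.png")[130:270,270:400]; cv2.imwrite("pics/s3.png",cv2.resize(a,None,fx=4.2,fy=4.2,interpolation=cv2.INTER_CUBIC))
E
```

```text
t 16.2 p [0.5633 0.0958 0.2946] yaw 96.09 tilt 0.32 ft [-1.7 -0.5  0.1] w 0.224 gf 0.0 q [-1.03  0.17  0.92  1.59 -0.13  1.44  0.01]
travel [0.1727, -0.0027, 0.0044] turn [0.31, 0.07, 0.09]
travel [0.0, 0.0, 0.1] turn [0.0, 0.0, 0.0]
```

View pics/s3.png

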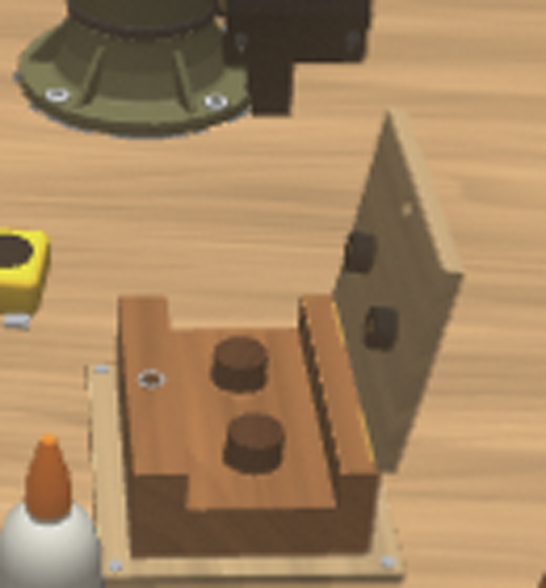

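Both blanks stand seated in the bores, at (240,363) and (253,442) in the crop, with the leaf still open. The next move goes behind the leaf.

Request:
step_arm --commands '[{"travel": [0.045,0,0],"turn": [0,0,0]},{"travel": [0.09,0,0],"turn": [0,0,0]},{"travel": [0.135,0,0],"turn": [0,0,0]},{"travel": [0.175,-0.003,0.004],"turn": [0,0,0]},{"travel": [0.175,-0.003,0.004],"turn": [0,0,0]}]'

```text
time: 16.8
position: [0.5361, 0.2781, 0.2858]
tool_rot: [-2.083, -2.347, 0.002]
ft_force: [-0.8, 1.7, -0.1]
grip_width: 0.007
grip_force: 0.0
```

Request:
step_arm --commands '[{"travel": [0,0,0.045],"turn": [0,0,0]},{"travel": [0,0,0.09],"turn": [0,0,0]},{"travel": [0,0,0.1],"turn": [0,0,0]},{"travel": [0,0,0.1],"turn": [0,0,0]}]'

```text
time: 17.2
position: [0.5382, 0.2685, 0.1865]
tool_rot: [-2.1, -2.336, 0.006]
ft_force: [-0.3, -0.4, 1.4]
grip_width: 0.007
grip_force: 0.0
```

Request:
step_arm --commands '[{"travel": [-0.02,0,0],"turn": [0,0,0]},{"travel": [-0.04,0,0],"turn": [0,0,0]},{"travel": [-0.055,0,0],"turn": [0,0,0]},{"travel": [-0.07,0,0],"turn": [0,0,0]},{"travel": [-0.085,0,0],"turn": [0,0,0]}]'

```text
time: 17.7
position: [0.5486, 0.1836, 0.189]
tool_rot: [-2.1, -2.335, -0.003]
ft_force: [-0.3, 2.8, 1.4]
grip_width: 0.007
grip_force: 1.2
```

Request:
step_arm --commands '[{"travel": [-0.012,0,0],"turn": [0,0,0]},{"travel": [-0.024,0,0],"turn": [0,0,0]},{"travel": [-0.036,0,0],"turn": [0,0,0]},{"travel": [-0.046,0,0],"turn": [0,0,0]},{"travel": [-0.055,0,0],"turn": [0,0,0]}]'

```text
time: 18.2
position: [0.5538, 0.1287, 0.1878]
tool_rot: [-2.1, -2.336, 0.002]
ft_force: [-1.3, -0.5, -0.2]
grip_width: 0.004
grip_force: 0.2
```

Request:
step_arm --commands '[{"travel": [-0.01,0,0],"turn": [0,0,0]},{"travel": [-0.015,0,0],"turn": [0,0,0]},{"travel": [-0.015,0,-0.01],"turn": [0,0,0]},{"travel": [-0.015,0,-0.05],"turn": [0,0,0]},{"travel": [-0.015,0,-0.09],"turn": [0,0,0]}]'

```text
time: 18.7
position: [0.5549, 0.1152, 0.2791]
tool_rot: [-2.099, -2.336, 0.003]
ft_force: [0.9, 0.0, 0.4]
grip_width: 0.004
grip_force: 0.0
```

```bash
python3 go.py .56 -.10 .26 96 .614 -.2825 .16 96; python3 - <<'E'
from h import *
for n in("top","scene"):
    cv2.imwrite(f"pics/y_{n}.png",ctrl.get_image(n)[:,:,::-1])
a=cv2.imread("pics/y_scene.png")[130:270,150:400]; cv2.imwrite("pics/s4.png",cv2.resize(a,None,fx=3.2,fy=3.2,interpolation=cv2.INTER_CUBIC))
E
```

```text
t 18.7 p [0.5549 0.1152 0.2791] yaw 96.13 tilt 0.12 ft [0.9 0.  0.4] w 0.004 gf 0.0 q [-1.05  0.16  0.9   1.62 -0.13  1.42 -0.03]
travel [-0.2145, -0.0179, 0.0192] turn [-0.12, 0.02, 0.13]
travel [-0.1871, 0.0346, 0.1] turn [0.0, 0.0, 0.0]
```

View pics/s4.png

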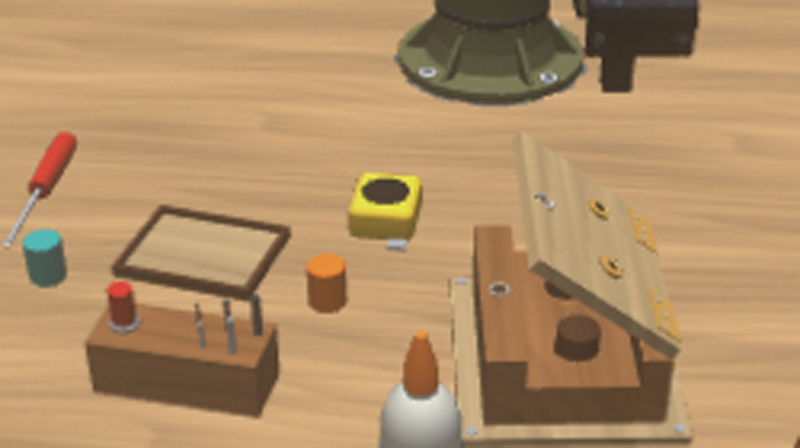

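Request:
step_arm --commands '[{"travel": [-0.045,-0.003,0],"turn": [0,0,0]},{"travel": [-0.09,-0.006,0],"turn": [0,0,0]},{"travel": [-0.135,-0.01,0],"turn": [0,0,0]},{"travel": [-0.18,-0.014,0.01],"turn": [0,0,0]},{"travel": [-0.215,-0.018,0.02],"turn": [0,0,0]}]' --gripper 0.6

```text
time: 19.3
position: [0.5605, -0.1035, 0.2585]
tool_rot: [2.101, 2.335, 0.001]
ft_force: [0.3, -0.0, 0.4]
grip_width: 0.373
grip_force: 0.0
```

Request:
step_arm --commands '[{"travel": [-0.045,0.009,0.01],"turn": [0,0,0]},{"travel": [-0.09,0.018,0.03],"turn": [0,0,0]},{"travel": [-0.135,0.027,0.06],"turn": [0,0,0]},{"travel": [-0.187,0.035,0.1],"turn": [0,0,0]},{"travel": [-0.187,0.035,0.1],"turn": [0,0,0]}]'

```text
time: 19.8
position: [0.6134, -0.2865, 0.1544]
tool_rot: [-2.102, -2.33, 0.007]
ft_force: [-0.1, 0.1, 0.3]
grip_width: 0.598
grip_force: 0.0
```

```bash
python3 go.py .614 -.2825 .078 96; python3 - <<'E'
from h import *
for n in("top","scene"):
    cv2.imwrite(f"pics/z_{n}.png",ctrl.get_image(n)[:,:,::-1])
a=cv2.imread("pics/z_scene.png")[130:270,150:400]; cv2.imwrite("pics/s5.png",cv2.resize(a,None,fx=3.2,fy=3.2,interpolation=cv2.INTER_CUBIC))
# scene-only knob from crop s4
OFF["scene"]=(150,130,3.2)
T=np.linspace(0,6.283,40)
def ring(x,y,z,r): return crop("scene",proj("scene",np.array([[x+r*np.cos(t),y+r*np.sin(t),z] for t in T])))
c=ring(.614,-.2825,.094,.011);print("knob top pred",c.min(0),c.max(0)," s4: 108,283 - 133,297")
E
```

```text
t 19.8 p [ 0.6134 -0.2865  0.1544] yaw 95.9 tilt 0.32 ft [-0.1  0.1  0.3] w 0.598 gf 0.0 q [-0.26  0.58  0.94  1.5  -0.47  1.3   0.83]
travel [0.004, 0.0014, 0.0764] turn [-0.32, 0.03, -0.1]
knob top pred [104.68417292 281.22397532] [131.20740771 297.10683265]  s4: 108,283 - 133,297
```

View pics/s5.png

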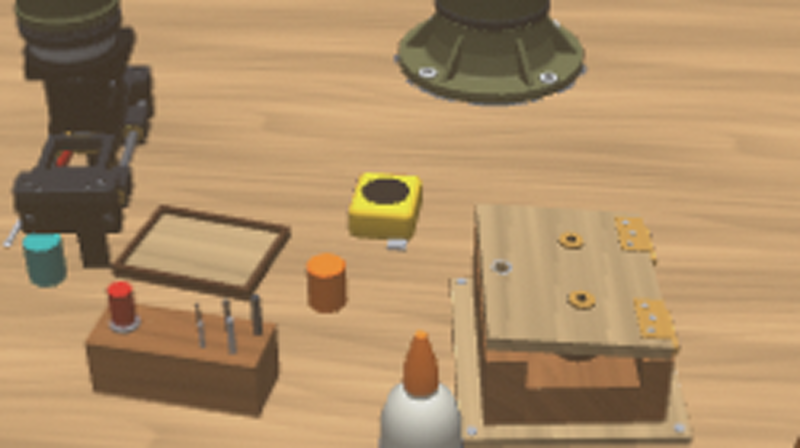

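The leaf has sunk onto the blanks, with its pin hole at (502,267) in the crop. The pin still stands in the block, knob at (120,305).

Request:
step_arm --commands '[{"travel": [0.004,0.001,0.02],"turn": [-0.3,0,0]},{"travel": [0.004,0.001,0.04],"turn": [-0.3,0,0]},{"travel": [0.004,0.001,0.055],"turn": [-0.3,0,0]},{"travel": [0.004,0.001,0.055],"turn": [-0.3,0,0]},{"travel": [0.004,0.001,0.055],"turn": [-0.3,0,0]}]'

```text
time: 20.4
position: [0.6163, -0.2781, 0.1037]
tool_rot: [2.096, 2.335, 0.006]
ft_force: [-0.1, 0.3, 0.7]
grip_width: 0.597
grip_force: 0.0
```

```bash
python3 go.py .6145 -.2815 .078 96
```

```text
t 20.4 p [ 0.6163 -0.2781  0.1037] yaw 96.18 tilt 0.3 ft [-0.1  0.3  0.7] w 0.597 gf 0.0 q [-0.26  0.61  0.91  1.56 -0.51  1.21  0.85]
travel [-0.0032, -0.0023, 0.0256] turn [0.3, -0.01, 0.18]
```

Request:
step_arm --commands '[{"travel": [-0.003,-0.002,0.012],"turn": [0.3,0,0]},{"travel": [-0.003,-0.002,0.02],"turn": [0.3,0,0]},{"travel": [-0.003,-0.002,0.0255],"turn": [0.3,0,0]},{"travel": [-0.003,-0.002,0.0255],"turn": [0.3,0,0]},{"travel": [-0.003,-0.002,0.0255],"turn": [0.3,0,0]}]'

```text
time: 20.9
position: [0.6141, -0.282, 0.0773]
tool_rot: [-2.099, -2.336, 0.001]
ft_force: [0.0, 0.4, -0.4]
grip_width: 0.598
grip_force: 0.0
```

Request:
step_arm --commands '[{"travel": [0,0,0],"turn": [0,0,0]},{"travel": [0,0,0],"turn": [0,0,0]},{"travel": [0,0,0],"turn": [0,0,0]},{"travel": [0,0,0],"turn": [0,0,0]},{"travel": [0,0,0],"turn": [0,0,0]}]' --gripper 0.1 --force 4

```text
time: 21.4
position: [0.6141, -0.282, 0.0775]
tool_rot: [-2.099, -2.336, 0.0]
ft_force: [0.2, 0.4, 1.4]
grip_width: 0.249
grip_force: 4.0
```

```bash
python3 go.py .6145 -.2815 .078 96
```

```text
t 21.4 p [ 0.6141 -0.282   0.0775] yaw 96.12 tilt 0.05 ft [0.2 0.4 1.4] w 0.249 gf 4.0 q [-0.24  0.64  0.89  1.58 -0.53  1.18  0.87]
travel [0.0005, 0.0004, -0.0005] turn [-0.04, -0.02, 0.12]
```

Request:
step_arm --commands '[{"travel": [0,0,0],"turn": [0,0,0]},{"travel": [0,0,0],"turn": [0,0,0]},{"travel": [0,0,-0.0005],"turn": [0,0,8]},{"travel": [0,0,-0.0005],"turn": [0,0,16]},{"travel": [0,0,-0.0005],"turn": [0,0,24]}]' --gripper 0.5

```text
time: 21.9
position: [0.6143, -0.2819, 0.078]
tool_rot: [-2.545, -1.842, 0.0]
ft_force: [-0.1, 0.4, 0.3]
grip_width: 0.492
grip_force: 0.0
```

Request:
step_arm --commands '[{"travel": [0,0,0],"turn": [0,0,8]},{"travel": [0,0,0],"turn": [0,0,16]},{"travel": [0,0,0],"turn": [0,0,24]},{"travel": [0,0,0],"turn": [0,0,32]},{"travel": [0,0,0],"turn": [0,0,40]}]'

```text
time: 22.4
position: [0.6143, -0.2818, 0.0779]
tool_rot: [-3.021, -0.861, 0.001]
ft_force: [0.1, 0.1, -1.1]
grip_width: 0.5
grip_force: 0.0
```

Request:
step_arm --commands '[{"travel": [0,0,0],"turn": [0,0,8]},{"travel": [0,0,0],"turn": [0,0,16]},{"travel": [0,0,0],"turn": [0,0,24]},{"travel": [0,0,0],"turn": [0,0,26]},{"travel": [0,0,0],"turn": [0,0,26]}]'

```text
time: 22.9
position: [0.6143, -0.2818, 0.0777]
tool_rot: [-3.137, -0.168, 0.001]
ft_force: [-0.2, 0.2, -0.3]
grip_width: 0.499
grip_force: 0.0
```

```bash
python3 go.py .6141 -.282 .078 6
```

```text
t 22.9 p [ 0.6143 -0.2818  0.0777] yaw 6.14 tilt 0.05 ft [-0.2  0.2 -0.3] w 0.499 gf 0.0 q [-0.39  0.81  1.18  1.58 -0.77  1.28 -0.55]
travel [-0.0002, 0.0001, -0.0003] turn [-0.01, 0.05, 0.14]
```

Request:
step_arm --commands '[{"travel": [0,0,0],"turn": [0,0,0]},{"travel": [0,0,0],"turn": [0,0,0]},{"travel": [0,0,0],"turn": [0,0,0]},{"travel": [0,0,0],"turn": [0,0,0]},{"travel": [0,0,0],"turn": [0,0,0]}]' --gripper 0.1 --force 50

```text
time: 23.4
position: [0.6141, -0.2815, 0.078]
tool_rot: [-3.136, -0.168, 0.001]
ft_force: [-0.1, 1.7, 2.0]
grip_width: 0.241
grip_force: 50.0
```

Request:
step_arm --commands '[{"travel": [0,0,-0.03],"turn": [0,0,0]},{"travel": [0,0,-0.06],"turn": [0,0,0]},{"travel": [0,0,-0.1],"turn": [0,0,0]},{"travel": [0,0,-0.13],"turn": [0,0,-8]},{"travel": [0,0,-0.15],"turn": [0,0,-16]}]'

```text
time: 23.9
position: [0.6146, -0.283, 0.2305]
tool_rot: [3.08, 0.61, 0.002]
ft_force: [-0.3, -0.8, -0.8]
grip_width: 0.24
grip_force: 50.0
```

```bash
python3 go.py .60 -.12 .225 25 .585 -.02 .225 60 .567 .0325 .205 96
```

```text
t 23.9 p [ 0.6146 -0.283   0.2305] yaw 22.41 tilt 0.14 ft [-0.3 -0.8 -0.8] w 0.24 gf 50.0 q [-0.37  0.62  1.17  1.42 -0.57  1.47 -0.4 ]
travel [0.0486, -0.1563, 0.0052] turn [0.13, -0.06, -2.59]
travel [0.0287, -0.097, 0.0] turn [0.0, 0.0, -35.0]
travel [0.0365, -0.0418, 0.02] turn [0.0, 0.0, -36.0]
```

Request:
step_arm --commands '[{"travel": [0.012,-0.04,0],"turn": [0,0,-3]},{"travel": [0.025,-0.08,0],"turn": [0,0,-8]},{"travel": [0.037,-0.12,0],"turn": [0,0,-16]},{"travel": [0.049,-0.156,0.005],"turn": [0,0,-24]},{"travel": [0.06,-0.18,0.005],"turn": [0,0,-32]}]'

```text
time: 24.4
position: [0.6015, -0.0891, 0.222]
tool_rot: [-2.789, -1.44, 0.001]
ft_force: [0.5, 0.3, -1.0]
grip_width: 0.238
grip_force: 50.0
```

```bash
python3 go.py .567 .0325 .205 92
```

```text
t 24.4 p [ 0.6015 -0.0891  0.222 ] yaw 54.61 tilt 0.15 ft [ 0.5  0.3 -1. ] w 0.238 gf 50.0 q [-0.77  0.41  1.13  1.61 -0.38  1.37 -0.21]
travel [0.0791, -0.0985, 0.0173] turn [-0.13, -0.08, -37.39]
```

Request:
step_arm --commands '[{"travel": [0.02,-0.025,0],"turn": [0,0,-8]},{"travel": [0.04,-0.05,0],"turn": [0,0,-16]},{"travel": [0.06,-0.075,0.01],"turn": [0,0,-24]},{"travel": [0.079,-0.0985,0.017],"turn": [0,0,-32]},{"travel": [0.079,-0.0985,0.017],"turn": [0,0,-37.4]}]'

```text
time: 24.9
position: [0.567, 0.0351, 0.2045]
tool_rot: [-2.174, -2.261, 0.0]
ft_force: [-0.6, -0.2, -0.1]
grip_width: 0.242
grip_force: 50.0
```

Request:
step_arm --commands '[{"travel": [0,0,0],"turn": [0,0,0]},{"travel": [0,0,0],"turn": [0,0,0]},{"travel": [0,0,0],"turn": [0,0,0]}]'

```text
time: 25.2
position: [0.5688, 0.0277, 0.2062]
tool_rot: [2.196, 2.246, -0.0]
ft_force: [-0.2, -0.2, -0.3]
grip_width: 0.238
grip_force: 50.0
```

```bash
python3 go.py .5673 .0325 .180 92; python3 - <<'E'
from h import *
a=ctrl.get_image("scene")[130:270,270:400,::-1]; cv2.imwrite("pics/s6.png",cv2.resize(a,None,fx=4.2,fy=4.2,interpolation=cv2.INTER_CUBIC))
OFF["scene"]=(270,130,4.2); p=np.array(ctrl.get_state()["position"]); print("tip pred",crop("scene",proj("scene",p-[0,0,.068])), "collar",crop("scene",proj("scene",p-[0,0,.023])),"leaf hole pred",crop("scene",proj("scene",[.5675,.0326,.1025])))
E
```

```text
t 25.2 p [0.5688 0.0277 0.2062] yaw 91.3 tilt 0.02 ft [-0.2 -0.2 -0.3] w 0.238 gf 50.0 q [-0.97  0.25  1.03  1.73 -0.23  1.29  0.12]
travel [0.0049, -0.0014, 0.0262] turn [-0.01, 0.01, -0.7]
tip pred [[146.5026095  306.60817985]] collar [[148.74905195 245.94017993]] leaf hole pred [[152.40230297 351.96592834]]
```

View pics/s6.png

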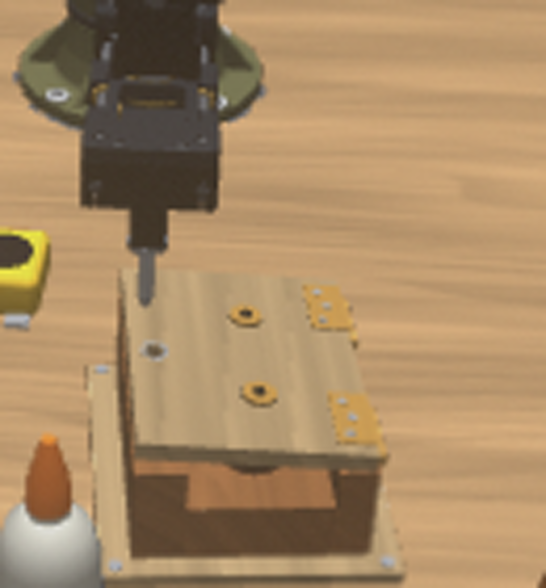

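The pin tip is at (146,305) and the leaf hole at (153,350), both agreeing with prediction to about 1.5 px. I settle lower, then measure.

Request:
step_arm --commands '[{"travel": [0.002,-0.001,0.01],"turn": [0,0,0]},{"travel": [0.002,-0.001,0.02],"turn": [0,0,0]},{"travel": [0.002,-0.001,0.022],"turn": [0,0,0]},{"travel": [0.002,-0.001,0.022],"turn": [0,0,0]},{"travel": [0.002,-0.001,0.022],"turn": [0,0,0]}]'

```text
time: 25.75
position: [0.5676, 0.0309, 0.1839]
tool_rot: [-2.192, -2.25, 0.001]
ft_force: [0.4, 0.6, -0.3]
grip_width: 0.241
grip_force: 50.0
```

```bash
python3 go.py .5675 .0325 .160 92
```

```text
t 25.75 p [0.5676 0.0309 0.1839] yaw 91.5 tilt 0.04 ft [ 0.4  0.6 -0.3] w 0.241 gf 50.0 q [-0.97  0.27  1.01  1.76 -0.24  1.25  0.14]
travel [0.0016, -0.0, 0.0239] turn [-0.04, 0.0, -0.5]
```

Request:
step_arm --commands '[{"travel": [0.0015,0,0.006],"turn": [0,0,0]},{"travel": [0.0018,0,0.012],"turn": [0,0,0]},{"travel": [0.0018,0,0.017],"turn": [0,0,0]},{"travel": [0.0018,0,0.021],"turn": [0,0,0]},{"travel": [0.0018,0,0.024],"turn": [0,0,0]}]'

```text
time: 26.25
position: [0.5673, 0.033, 0.1595]
tool_rot: [-2.191, -2.25, 0.001]
ft_force: [0.1, 0.6, 0.1]
grip_width: 0.241
grip_force: 50.0
```

Through the leaf without contact. I continue into the base hole.

Request:
step_arm --commands '[{"travel": [0,0,0.005],"turn": [0,0,0]},{"travel": [0,0,0.01],"turn": [0,0,0]},{"travel": [0,0,0.015],"turn": [0,0,0]},{"travel": [0,0,0.02],"turn": [0,0,0]},{"travel": [0,0,0.024],"turn": [0,0,0]}]'

```text
time: 26.75
position: [0.5673, 0.033, 0.1355]
tool_rot: [-2.191, -2.25, 0.001]
ft_force: [0.5, 0.6, -0.1]
grip_width: 0.243
grip_force: 50.0
```

Request:
step_arm --commands '[{"travel": [0,0,0.005],"turn": [0,0,0]},{"travel": [0,0,0.01],"turn": [0,0,0]},{"travel": [0,0,0.014],"turn": [0,0,0]},{"travel": [0,0,0.017],"turn": [0,0,0]},{"travel": [0,0,0.019],"turn": [0,0,0]}]' --force 60

```text
time: 27.25
position: [0.5678, 0.0324, 0.1175]
tool_rot: [-2.192, -2.25, 0.0]
ft_force: [-2.6, -2.2, 7.7]
grip_width: 0.241
grip_force: 60.0
```

Request:
step_arm --commands '[{"travel": [0,0,0.002],"turn": [0,0,0]},{"travel": [0,0,0.003],"turn": [0,0,0]},{"travel": [0,0,0.004],"turn": [0,0,0]},{"travel": [0,0,0.004],"turn": [0,0,0]},{"travel": [0,0,0.004],"turn": [0,0,0]}]'

```text
time: 27.75
position: [0.5679, 0.0323, 0.1148]
tool_rot: [-2.192, -2.25, -0.001]
ft_force: [-4.6, -1.6, 12.9]
grip_width: 0.239
grip_force: 60.0
```

Request:
step_arm --commands '[{"travel": [0,0,0.0015],"turn": [0,0,0]},{"travel": [0,0,0.002],"turn": [0,0,0]},{"travel": [0,0,0.002],"turn": [0,0,0]},{"travel": [0,0,0.002],"turn": [0,0,0]},{"travel": [0,0,0.002],"turn": [0,0,0]}]'

```text
time: 28.25
position: [0.568, 0.0323, 0.1146]
tool_rot: [-2.191, -2.249, -0.002]
ft_force: [-9.5, -0.2, 27.4]
grip_width: 0.235
grip_force: 60.0
```

Request:
step_arm --commands '[{"travel": [0,0,0],"turn": [0,0,0]},{"travel": [0,0,0],"turn": [0,0,0]},{"travel": [0,0,0],"turn": [0,0,0]},{"travel": [0,0,0],"turn": [0,0,0]},{"travel": [0,0,0],"turn": [0,0,0]}]'

```text
time: 28.75
position: [0.568, 0.0323, 0.1146]
tool_rot: [-2.191, -2.249, -0.002]
ft_force: [-9.8, -0.6, 26.5]
grip_width: 0.236
grip_force: 60.0
```

```bash
python3 go.py; python3 - <<'E'
from h import *
a=ctrl.get_image("scene")[130:270,270:400,::-1]; cv2.imwrite("pics/s7.png",cv2.resize(a,None,fx=4.2,fy=4.2,interpolation=cv2.INTER_CUBIC))
E
```

```text
t 28.75 p [0.568  0.0323 0.1146] yaw 91.48 tilt 0.13 ft [-9.8 -0.6 26.5] w 0.236 gf 60.0 q [-0.91  0.36  0.97  1.83 -0.33  1.13  0.2 ]
```

View pics/s7.png

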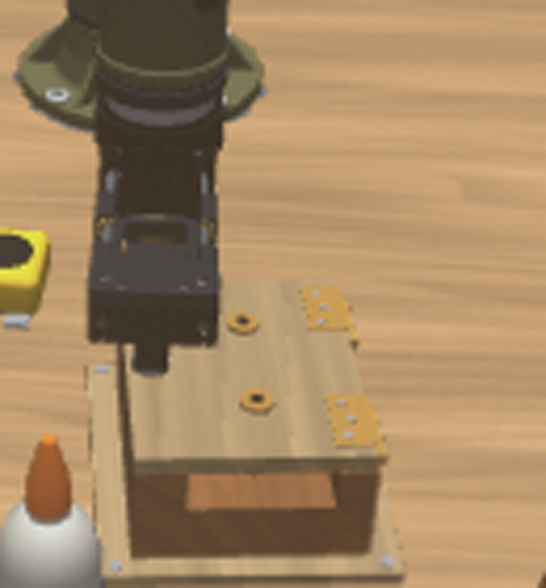

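The leaf lies flat on the rail at (260,460) with no gap, and the gripper is holding the pin home at (150,370). A hard stop at 26 N confirms it is shut, so I hand in.

```bash
python3 -c "
from bench import ctrl
print(ctrl.close_job())"
```

```text
the job is handed in; nothing more can be done
None
```

I handed the job in with both blanks seated in the bores, the leaf shut, and the gripper still holding the pin home at about 26 N; the hand-in call returned no verdict.

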